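# Set the crimper's wire-size drum to 6

## Task

The wire-size drum on the bench crimper stands wrong. Ease its black knob up against the spring so the drum is clear of its hidden index key, turn it anticlockwise until 6 stands in the small red-framed window, then let it down and feel for the slot, turning a little to and fro, until the drum has dropped fully home at 6. Do not press or wrench the drum hard against the key, let go of the knob when done, and leave the other things on the bench as they are.

Things in the scene. Friction and masses are not known exactly. Their poses are not given: they have to be found in the camera images.
- crimper: Blue bench crimper, fixed, 250 x 150 mm base; origin on the bench under it, x from its round steel nose (front) to its air cylinder (back), z up. On top a grey selector housing 120 x 120 mm, its cover 113 mm above the bench; the drum's upright axis is the housing's centre, at crimper x = -15 mm, y = 0.
- window (a point): Centre of the red-framed 24 x 24 mm window in the cover, at the cover's top face, 36 mm behind (+x of the crimper) the drum axis. One number of the drum shows 11 mm below it.
- knob (a point): Middle of the black bar knob (52 mm long, 14 mm thick, 34 mm tall, straight upright sides) on the drum axis. Drum home, this point is 20 mm above the cover and the bar reaches from 3 to 37 mm above it. The point's x axis lies along the bar, z up. Knob and drum are one piece: they lift and turn together.
- six (a point): Centre of the number 6 on the drum's white top, 36 mm from the axis. The drum carries 1 to 8 every 45 degrees; each is upright seen from the crimper's front when in the window.
- dial_lift (a joint): How far the drum is lifted, m: 0 = fully home, about 0.004 = riding on top of the index key, above 0.0047 clear of it and free to turn, 0.007 = upper stop. Spring and weight push it down with about 7 N at home and 9 N at the top; let go, it sinks onto the key or, if a slot is over the key, home.
- dial_turn (a joint): Turn of drum and knob, rad, growing anticlockwise seen from above; number n is centred in the window at (n - 1) x 0.7854, so 6 at 3.927. End stops at -0.2 and 5.7. Starts between 1.1 and 2.7, mostly riding on the index key between two slots, sometimes home in a wrong one. Friction 0.05 N m: it stays where it is left.
- contact_tray: White divided tray 100 x 60 x 22 mm with brass contacts, beside the crimper; leave alone. Origin under its middle.
- connector_a: Bright metal connector shell, 36 mm across, 44 mm tall, standing beside the crimper; leave alone. Origin under its middle.
- gauge: Steel gauge, 90 mm long, 12 mm square body with red and green ends, lying beside the crimper; leave alone. Origin under its middle.
- connector_b: Dark connector shell, 36 mm across, 44 mm tall; leave alone. Origin under its middle.
- solder_spool: Orange-flanged solder spool, 60 mm across, 44 mm tall; leave alone. Origin under its middle.
- flux_bottle: White bottle with red cap, 48 mm across, 110 mm tall; leave alone. Origin under its middle.
- screwdriver: Screwdriver lying on the bench; leave alone.
- side_cutters: Blue-handled side cutters lying on the bench; leave alone.
- key (a point): Nominal place of the top of the hidden index key under the drum, below the window: 8 mm wide, square-edged, 36 mm from the axis; each number has a 9.6 mm slot for it. The key is not set exactly: a slot comes over it up to 0.18 rad before or after its number is centred, different every time, found only by feel. Held loosely in the fingers the drum drops 4 mm there; gripped tightly it cannot. Key load limit 30 N.

How it is judged:
On the way:
1. the drum is lifted clear of its index key (value of joint dial_lift above 0.0047 m), for 0.1 s.
At the end, for the whole second after the job is handed in: The 6 stands in the window (within 9 mm of its centre, where the slot lets it) and the drum is fully home on its key (lift under 1 mm) (value of joint dial_lift below 0.001 m and horizontal distance between six and window below 0.009 m); the robot touches nothing.
It fails at once if the drum is pressed or wrenched against its index key with more than 30 N (contact force between index_key_c0 and crimper above 30 N).
It fails at once if another thing on the bench is moved by more than 15 mm or tipped (distance of any of contact_tray, connector_a, gauge, connector_b, solder_spool, flux_bottle, screwdriver, side_cutters from where it was at the start of the episode above 0.015 m or angle between any of contact_tray, connector_a, gauge, connector_b, solder_spool, flux_bottle, screwdriver, side_cutters's own z axis and vertical above 0.4 rad).
It also fails if it takes over 72 s, if anything falls off the work surface, if the arm or the gripper's body presses on something with over 40 N, if the wrist force passes 120 N, or if a joint passes its speed limit or range.

## Robot

A 6-joint arm with a two-finger parallel gripper is mounted at the origin on the work surface. World frame = base frame: x ahead of the robot, y to its left, z up, the work surface at z = 0. Lengths are in m, angles in rad, forces in N, time in s.
With the tool pointing down it reaches from about 0.35 to 0.775 m from the base axis. Payload 5.5 kg.
Tool frame: the origin (TCP) lies at the very end of the fingers, on their centre line; the grasp point (between the pads) lies 19 mm behind it; z points along the fingers, y is the direction in which the jaws open and shut (so a half turn about z gives the same grasp; the last joint's range is limited). The gripper opens to 85 mm and grips with 20 to 120 N. Pads are 22 mm wide; open, the fingers measure 114 mm over their backs; the gripper's body (76 mm by 85 mm) begins 54 mm behind the grasp point. The pads swing forward as they close: fully open they stand 13 mm farther back than shut.
Start: joints at [-1.321, 0.313, 0.046, 1.304, 0, 1.431], TCP at [0.219, -0.532, 0.231] pointing down, gripper open.
Joint ranges: [-2.76, 2.76], [-0.86, 1.69], [-1.03, 1.26], [-2.2, 2.34], [-1.47, 1.5], [-3.14, 3.14]. Speed limits (rad/s): [2.57, 2.57, 3.14, 3.14, 3.14, 3.14].

## Interface

Orientations are given as a unit quaternion [w, x, y, z].
In Python, from workcell import get_state, imaging, env, spotter gives the robot as it stands.
- The arm moves only by the tool play_rows, never from a script. Its argument "moves" is a list of rows, each an object with "claw": the finger opening in cm, from 0 to 8.54; "delta_pos": the shift along the tool's x, y, z in cm, a list of three; "twist": the turn about the tool's z in degrees. A call has 1 to 12 rows; each row is the pose to reach, as a shift and turn from the pose commanded when the call began, along the tool's axes at that moment; what a row does not reach only later rows make up. A row lasts 1/8 s, in which the tool goes at most 62.5 mm and 10.7 degrees, less where a joint would pass 70% of its speed; a pose out of reach is approached as far as the arm can. A call with a gripper value outside its range is refused whole. The fingers move at their own pace and stop on an object; "force" is the grip in N (left out, the last holds). Time passes only in rows, so rows that repeat a pose let the fingers close. It gives the time, the measured TCP pose, the force and the opening at its end, in the units of the state.
- get_state(): the state, without advancing time (a new reading comes with each control period).
- imaging.read_camera(name): name is "scene" or "top" or "wrist"; returns the picture (400x640x3 uint8, red, green, blue); there is no depth.
- imaging.camera_info(name): a dict with "fx", "fy", "cx", "cy" (pixels), "world_to_cam" (4x4, takes a point from world to camera coordinates). Camera axes: x right, y down, z forward; pixel columns grow to the right and rows downward; lengths in m; the calibration is good to about 2 mm. A picture is of the moment at which its call begins: read the wrist's pose just before it. camera_info takes no time and is no camera call; for the wrist camera it gives the pose at the moment of the call.
- env.hand_in(): hands the job in, once; it reports no verdict.
Trained networks look in the newest picture that a camera, given by its name, has taken for a name from the list of things; names that differ only in an ending like _2 or _b are one class to them, and where a whole thing is asked for, a point or a joint stands for the part that bears it (a point fixed in the world has none). Each returns a list of dicts, best first, with "conf" (0 to 1); they miss things now and then, are a little off and sometimes report something else, mostly with a low value. They report only what shows in the picture. A call takes as long as a camera call.
- spotter.spot_in(camera, query): "extent" ([left, top, right, bottom] in pixels, round what is visible of it).
The state is a dict: "clock": time; "joint_pos": joint angles; "qvel": joint speeds; "tau": joint torques, N m; "tcp_pos": TCP position; "orientation": TCP orientation; "wrist_force": force on the tool from outside, world axes, zero at the start; "ft_torque": the same for the moment, N m; "finger_gap": finger opening in m.
Only numpy, scipy, OpenCV 4.12 (cv2) and the standard library are available. Lean on these libraries where they do the work, as an engineer would, in place of code of your own. Each camera call takes 0.05 s, during which the arm holds its last target. There are 200 camera calls.

## Working session

There is one attempt and no reset: what is moved stays moved. The work goes in short steps, Python scripts to look and compute and a tool call to move; the robot and the scene stay as the last step left them, time stands still between calls to the robot, and variables do not carry over. Pictures are saved under pics/ and viewed, about 8 in all and at most 12, crops included, and the job is handed in when it is done.

Besides the shell and the picture viewer there is one more tool, called after "Call:" by a JSON object that holds its "method" and its "body". play_rows: Moves the arm, as the interface text tells. Its arguments: {"type":"object","properties":{"moves":{"type":"array"},"force":{"type":"number"}},"required":["moves"]}

```bash
mkdir -p pics
cat > h.py <<'E'
from workcell import get_state, imaging, env, spotter
import numpy as np, cv2
def ray(cam,u,v,z):
    i=imaging.camera_info(cam); T=np.linalg.inv(np.array(i["world_to_cam"]))
    d=T[:3,:3]@np.array([(u-i["cx"])/i["fx"],(v-i["cy"])/i["fy"],1]); o=T[:3,3]
    return o+d*(z-o[2])/d[2]
def proj(cam,p):
    i=imaging.camera_info(cam); q=np.array(i["world_to_cam"])@np.append(p,1)
    return i["fx"]*q[0]/q[2]+i["cx"], i["fy"]*q[1]/q[2]+i["cy"]
def shot(cam,name):
    im=imaging.read_camera(cam); cv2.imwrite(f"pics/{name}.png",im[:,:,::-1]); return im
E
python3 - <<'E'
from h import *
a=shot("top","t0"); 
for q in ["crimper","window","knob","six"]:
    for r in spotter.spot_in("top",q)[:2]:
        e=r["extent"]; print(q,r["conf"],e,ray("top",(e[0]+e[2])/2,(e[1]+e[3])/2,.113))
s=get_state(); print(s["clock"],s["tcp_pos"],s["orientation"],s["wrist_force"])
E
```

```text
crimper 0.64 [285.9, 139.8, 342.9, 229.7] [0.59751191 0.0208879  0.113     ]
window 0.58 [446.1, 213.4, 468.4, 233.0] [ 0.47640754 -0.37506343  0.113     ]
knob 0.47 [300.1, 176.2, 321.1, 196.0] [0.59399541 0.0317539  0.113     ]
six 0.74 [300.7, 177.9, 317.7, 194.1] [0.59440676 0.03570934 0.113     ]
0.25 [ 0.2184506  -0.53165125  0.23088532] [-4.09560569e-04  9.81066523e-01  1.93670619e-01 -3.50454269e-05] [-0.7977314  -0.22630877 -0.1870928 ]
```

View pics/t0.png

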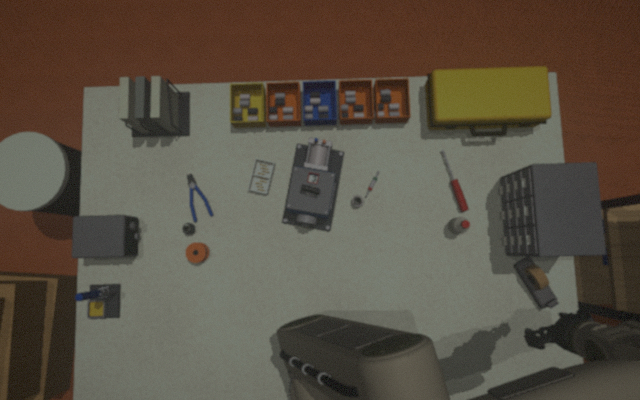

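The top view shows the crimper at about (313,187), nose toward the robot, with the tray to its left at (262,177) and connector and gauge to its right at (357,200). Next come the crimper yaw and the wrist camera mount.

Run:
```python
from h import *
im=cv2.imread("pics/t0.png")[125:245,235:395]; im=cv2.convertScaleAbs(im,alpha=1.8)
cv2.imwrite("pics/t0c.png",cv2.resize(im,None,fx=5,fy=5,interpolation=cv2.INTER_CUBIC))
i=imaging.camera_info("wrist"); T=np.linalg.inv(np.array(i["world_to_cam"])); s=get_state()
from scipy.spatial.transform import Rotation as R
q=s["orientation"]; M=R.from_quat([q[1],q[2],q[3],q[0]]).as_matrix()
print(i["fx"],M.T@(T[:3,3]-s["tcp_pos"])); print((M.T@T[:3,:3]).round(2)); print(M.round(3))
d=np.array([.50,.03,.30])-s["tcp_pos"]; print("delta cm",M.T@d*100)
```

```text
327.9746405400994 [ 0.06660327 -0.00063659 -0.14307831]
[[-0.   -0.97 -0.26]
 [ 1.   -0.   -0.  ]
 [-0.   -0.26  0.97]]
[[ 0.925  0.38  -0.   ]
 [ 0.38  -0.925  0.001]
 [ 0.    -0.001 -1.   ]]
delta cm [ 47.386644   -41.25834857  -6.87349565]
```

View pics/t0c.png

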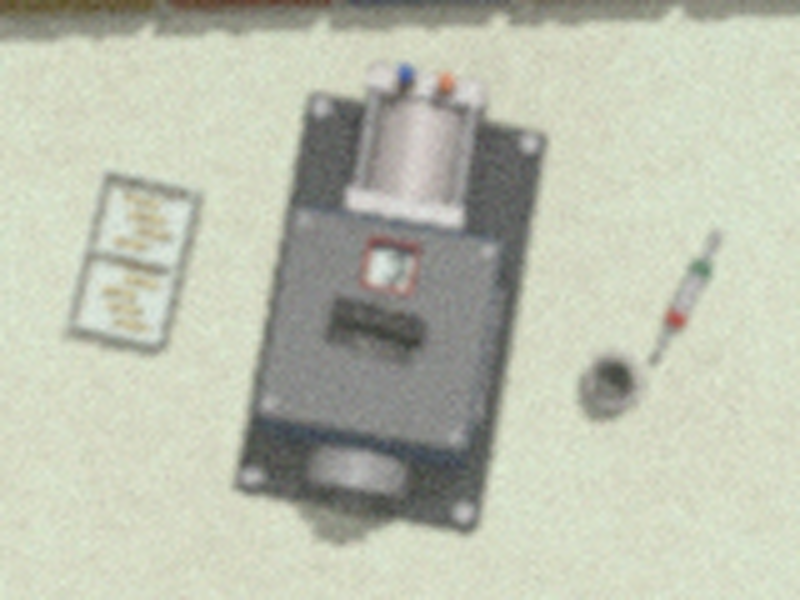

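The crop puts the crimper yaw at about -11°. The bar lies roughly along crimper y and its middle is near (375,328) in the crop. I'm moving above the knob.

Call:
{"method": "play_rows", "body": {"moves": [{"claw": 8.5, "delta_pos": [5, -3.5, -0.5], "twist": -5}, {"claw": 8.5, "delta_pos": [10, -7, -1], "twist": -10}, {"claw": 8.5, "delta_pos": [15, -10.5, -1.5], "twist": -15}, {"claw": 8.5, "delta_pos": [20, -14, -2], "twist": -20}, {"claw": 8.5, "delta_pos": [25, -17.5, -2], "twist": -25}, {"claw": 8.5, "delta_pos": [30, -21, -2], "twist": -30}, {"claw": 8.5, "delta_pos": [35, -24.5, -2], "twist": -35}, {"claw": 8.5, "delta_pos": [40, -28, -2], "twist": -40}, {"claw": 8.5, "delta_pos": [45, -31.5, -2], "twist": -46}, {"claw": 8.5, "delta_pos": [50, -35, -2], "twist": -52}, {"claw": 8.5, "delta_pos": [55.4, -38.5, -2], "twist": -57}, {"claw": 8.5, "delta_pos": [55.4, -38.5, -2], "twist": -57}]}}

```text
clock: 1.75
tcp_pos: [0.586, 0.0383, 0.2502]
orientation: [-0.0, 0.768, 0.641, -0.0]
wrist_force: [-0.2, -0.5, -0.2]
finger_gap: 0.085
```

Run:
```python
from h import *
s=get_state(); print(s["clock"],s["tcp_pos"],s["orientation"],s["wrist_force"],s["joint_pos"])
im=shot("wrist","w0")
cv2.imwrite("pics/w0b.png",cv2.resize(cv2.convertScaleAbs(im[:,:,::-1],alpha=1.5),(800,500)))
for q in ["window","knob","six"]:
    for r in spotter.spot_in("wrist",q)[:2]: print(q,r)
```

```text
1.75 [0.5860478  0.03827335 0.25022177] [-3.53488218e-04  7.67907497e-01  6.40560654e-01 -2.14466695e-06] [-0.22352803 -0.50886605 -0.21115854] [-7.16884594e-02  3.34069185e-01  1.21332335e-01  1.35855315e+00
  5.06084524e-04  1.67944767e+00]
window {'extent': [222.0, 105.7, 491.3, 259.4], 'conf': 0.9}
knob {'extent': [301.6, 165.8, 368.1, 237.7], 'conf': 0.61}
knob {'extent': [310.7, 267.5, 336.2, 304.1], 'conf': 0.48}
six {'extent': [304.2, 171.6, 366.5, 241.8], 'conf': 0.69}
```

View pics/w0b.png

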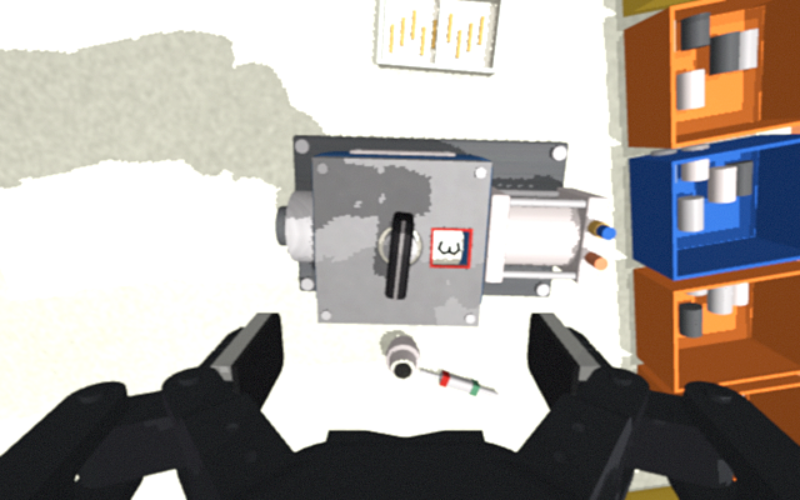

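The wrist view shows 3 about centred in the window at (450,247). The bar runs from (402,213) to (397,298). I need a closer crop for accurate geometry.

Run:
```python
from h import *
im=cv2.imread("pics/w0.png")
hs=cv2.cvtColor(im,cv2.COLOR_BGR2HSV); m=((hs[...,0]<8)|(hs[...,0]>172))&(hs[...,1]>140)&(hs[...,2]>60)
m[:,:330]=0;m[:,390:]=0;m[:170]=0;m[230:]=0
print(cv2.minAreaRect(cv2.findNonZero(m.astype(np.uint8))))
c,sz,a=cv2.minAreaRect(cv2.findNonZero(m.astype(np.uint8)))
print("window",ray("wrist",*c,.113))
for n,p in dict(a=(322,169),b=(481,173),c=(326,315),d=(470,318)).items(): print(n,ray("wrist",p[0]*.8,p[1]*.8,.114))
cv2.imwrite("pics/w0c.png",cv2.resize(im[118:268,245:400],None,fx=4,fy=4,interpolation=cv2.INTER_CUBIC))
```

```text
((360.4637451171875, 197.9801483154297), (32.459228515625, 31.163818359375), 2.12109637260437)
window [0.6145612  0.02080005 0.113     ]
a [0.53823356 0.09110125 0.114     ]
b [0.64283939 0.06850003 0.114     ]
c [ 0.51576349 -0.01274175  0.114     ]
d [ 0.6200831  -0.03501127  0.114     ]
```

View pics/w0c.png

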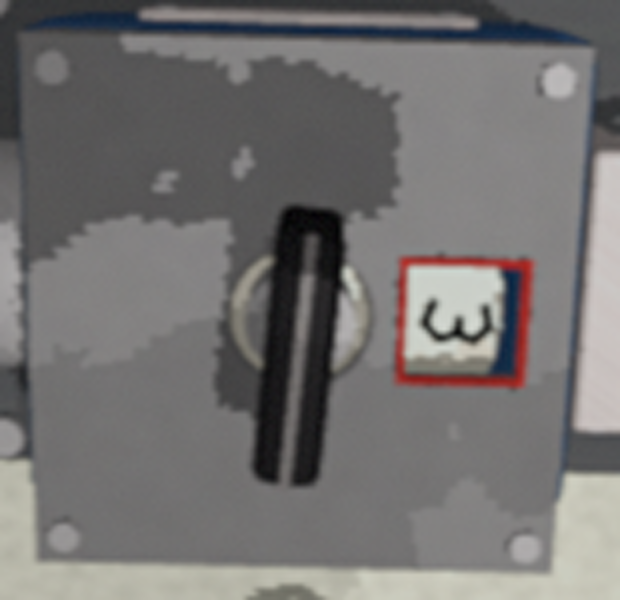

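Run:
```python
from h import *
C=np.array([.5792,.028])
for z in (.150,.154):
    a=ray("wrist",245+312/4,118+235/4,z);b=ray("wrist",245+287/4,118+487/4,z)
    d=a-b; print(a,b,(a+b)/2,np.hypot(*d[:2]),np.degrees(np.arctan2(d[1],d[0])))
for z in (.102,.106):
    p=ray("wrist",245+457/4,118+322/4,z)[:2]-C; print(np.hypot(*p),np.degrees(np.arctan2(p[1],p[0])))
```

```text
[0.58699223 0.05287107 0.15      ] [0.57251252 0.00364392 0.15      ] [0.57975237 0.02825749 0.15      ] 0.05131251903659795 73.60924501372678
[0.58715164 0.05363588 0.154     ] [0.57290906 0.00521489 0.154     ] [0.58003035 0.02942538 0.154     ] 0.05047220368672526 73.60924501372673
0.03644511961818291 -16.845161374681105
0.03590614562584258 -15.23794837102479
```

Everything fits: axis at (0.579, 0.028), crimper yaw -12°, dial at about 1.50 (roughly at 3). I'm descending with the fingers half closed and aligned to the bar, then gripping gently.

Call:
{"method": "play_rows", "body": {"force": 20, "moves": [{"claw": 4, "delta_pos": [-1.1, -0.45, 0], "twist": 6}, {"claw": 4, "delta_pos": [-1.1, -0.45, 3], "twist": 6}, {"claw": 4, "delta_pos": [-1.1, -0.45, 6], "twist": 6}, {"claw": 4, "delta_pos": [-1.1, -0.45, 8], "twist": 6}, {"claw": 4, "delta_pos": [-1.1, -0.45, 10], "twist": 6}, {"claw": 4, "delta_pos": [-1.1, -0.45, 11.5], "twist": 6}, {"claw": 4, "delta_pos": [-1.1, -0.45, 12.8], "twist": 6}, {"claw": 4, "delta_pos": [-1.1, -0.45, 12.8], "twist": 6}]}}

```text
clock: 2.95
tcp_pos: [0.5774, 0.0244, 0.1225]
orientation: [-0.001, 0.802, 0.597, -0.001]
wrist_force: [-0.2, 0.3, 0.7]
finger_gap: 0.04
```

Run:
```python
from h import *
s=get_state(); print(s["clock"],s["tcp_pos"],s["orientation"],s["wrist_force"],s["ft_torque"],s["finger_gap"])
im=shot("wrist","w1")
cv2.imwrite("pics/w1b.png",cv2.resize(cv2.convertScaleAbs(im[120:,130:510,::-1],alpha=1.2),None,fx=2,fy=2))
```

```text
2.95 [0.57742653 0.02435754 0.12246592] [-5.02757877e-04  8.02358807e-01  5.96841410e-01 -6.50494923e-04] [-0.20624806  0.29288897  0.68479846] [ 0.07693783  0.00830843 -0.0425459 ] 0.040001494736179095
```

View pics/w1b.png

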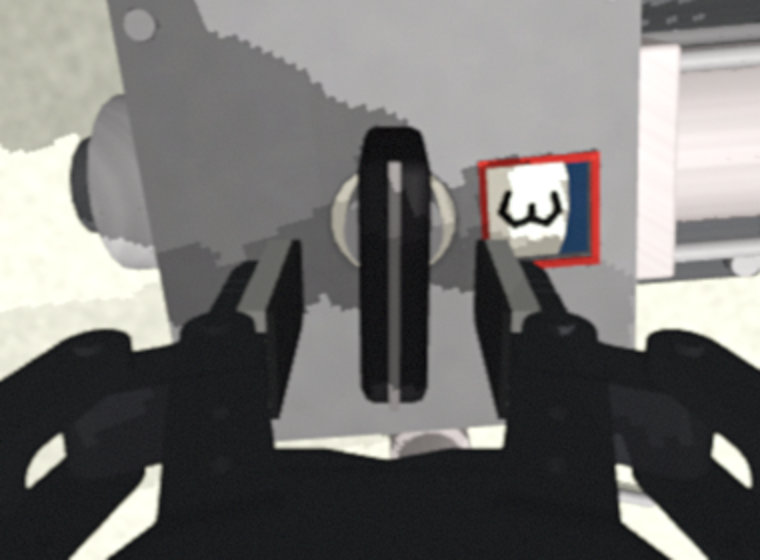

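The bar is aligned with the jaws, with the jaw centre at 388 and the bar at 394 in the picture. I'm correcting by 4 mm along the bar and 1 mm across, then closing gently.

Call:
{"method": "play_rows", "body": {"force": 20, "moves": [{"claw": 4, "delta_pos": [0.4, 0.1, 0], "twist": 0}, {"claw": 3, "delta_pos": [0.4, 0.1, 0], "twist": 0}, {"claw": 2, "delta_pos": [0.4, 0.1, 0], "twist": 0}, {"claw": 1.2, "delta_pos": [0.4, 0.1, 0], "twist": 0}, {"claw": 1.2, "delta_pos": [0.4, 0.1, 0], "twist": 0}, {"claw": 1.2, "delta_pos": [0.4, 0.1, 0], "twist": 0}]}}

```text
clock: 3.75
tcp_pos: [0.5801, 0.0285, 0.1236]
orientation: [-0.0, 0.802, 0.597, 0.0]
wrist_force: [-1.9, 1.2, 4.0]
finger_gap: 0.0134
```

```bash
cat > st.py <<'E'
from h import *
s=get_state(); q=s["orientation"]; print(s["clock"],np.round(s["tcp_pos"],4),"yaw",np.degrees(2*np.arctan2(q[2],q[1])).round(2),"F",np.round(s["wrist_force"],1),"T",np.round(s["ft_torque"],2),s["finger_gap"].__round__(4))
E
python3 st.py
```

```text
3.75 [0.5801 0.0285 0.1236] yaw 73.34 F [-1.9  1.2  4. ] T [ 0.26  0.5  -0.05] 0.0134
```

Call:
{"method": "play_rows", "body": {"moves": [{"claw": 1.2, "delta_pos": [0, 0, -0.2], "twist": 0}, {"claw": 1.2, "delta_pos": [0, 0, -0.4], "twist": 0}, {"claw": 1.2, "delta_pos": [0, 0, -0.5], "twist": 0}, {"claw": 1.2, "delta_pos": [0, 0, -0.6], "twist": 0}, {"claw": 1.2, "delta_pos": [0, 0, -0.6], "twist": 0}]}}

```text
clock: 4.38
tcp_pos: [0.58, 0.0285, 0.129]
orientation: [-0.0, 0.802, 0.597, -0.0]
wrist_force: [1.9, 2.5, -7.8]
finger_gap: 0.0137
```

```bash
python3 st.py
```

```text
4.375 [0.58   0.0285 0.129 ] yaw 73.34 F [ 1.9  2.5 -7.8] T [ 0.46 -0.41 -0.07] 0.0137
```

The lift was about 5.4 mm at about 8 N with no stop felt, so the drum had been home in slot 3. That puts the slot about 4° before centre. Turning anticlockwise.

Call:
{"method": "play_rows", "body": {"moves": [{"claw": 1.2, "delta_pos": [0, 0, 0], "twist": -4}, {"claw": 1.2, "delta_pos": [0, 0, 0], "twist": -10}, {"claw": 1.2, "delta_pos": [0, 0, 0], "twist": -17}, {"claw": 1.2, "delta_pos": [0, 0, 0], "twist": -24}, {"claw": 1.2, "delta_pos": [0, 0, 0], "twist": -31}, {"claw": 1.2, "delta_pos": [0, 0, 0], "twist": -38}, {"claw": 1.2, "delta_pos": [0, 0, 0], "twist": -45}, {"claw": 1.2, "delta_pos": [0, 0, 0], "twist": -52}, {"claw": 1.2, "delta_pos": [0, 0, 0], "twist": -58}, {"claw": 1.2, "delta_pos": [0, 0, 0], "twist": -63}, {"claw": 1.2, "delta_pos": [0, 0, 0], "twist": -66}, {"claw": 1.2, "delta_pos": [0, 0, 0], "twist": -66}]}}

```text
clock: 5.88
tcp_pos: [0.5836, 0.0295, 0.1304]
orientation: [0.003, 0.347, 0.938, 0.002]
wrist_force: [8.6, 5.6, -8.8]
finger_gap: 0.0136
```

```bash
python3 st.py
```

```text
5.875 [0.5836 0.0295 0.1304] yaw 139.41 F [ 8.6  5.6 -8.8] T [ 1.34 -1.81  0.04] 0.0136
```

The sideways force suggests the axis is about 3 mm off my estimate, near (0.581, 0.032). I'll recentre to relieve it before going on.

Call:
{"method": "play_rows", "body": {"moves": [{"claw": 1.2, "delta_pos": [0.1, 0.15, 0], "twist": 0}, {"claw": 1.2, "delta_pos": [0.18, 0.3, 0], "twist": 0}, {"claw": 1.2, "delta_pos": [0.18, 0.3, 0], "twist": 0}, {"claw": 1.2, "delta_pos": [0.18, 0.3, 0], "twist": 0}]}}

```text
clock: 6.38
tcp_pos: [0.5837, 0.0301, 0.1303]
orientation: [0.003, 0.348, 0.938, -0.001]
wrist_force: [6.5, -2.4, -8.5]
finger_gap: 0.0137
```

```bash
python3 st.py
```

```text
6.375 [0.5837 0.0301 0.1303] yaw 139.28 F [ 6.5 -2.4 -8.5] T [-0.59 -1.37  0.07] 0.0137
```

Force across the bar is down to 2 N. The rest is along the bar, because the grip sits about 3 mm off centre along it. I'll finish the turn moving the TCP around the axis.

Call:
{"method": "play_rows", "body": {"moves": [{"claw": 1.2, "delta_pos": [-0.3, 0.05, 0.05], "twist": -4}, {"claw": 1.2, "delta_pos": [-0.3, 0.08, 0.05], "twist": -11}, {"claw": 1.2, "delta_pos": [-0.28, 0.12, 0.05], "twist": -18}, {"claw": 1.2, "delta_pos": [-0.27, 0.15, 0.05], "twist": -26}, {"claw": 1.2, "delta_pos": [-0.25, 0.18, 0.05], "twist": -34}, {"claw": 1.2, "delta_pos": [-0.22, 0.22, 0.05], "twist": -42}, {"claw": 1.2, "delta_pos": [-0.18, 0.25, 0.05], "twist": -50}, {"claw": 1.2, "delta_pos": [-0.15, 0.27, 0.05], "twist": -58}, {"claw": 1.2, "delta_pos": [-0.12, 0.28, 0.05], "twist": -65}, {"claw": 1.2, "delta_pos": [-0.1, 0.29, 0.05], "twist": -69}, {"claw": 1.2, "delta_pos": [-0.1, 0.29, 0.05], "twist": -69}, {"claw": 1.2, "delta_pos": [-0.1, 0.29, 0.05], "twist": -69}]}}

```text
clock: 7.88
tcp_pos: [0.5844, 0.0341, 0.129]
orientation: [0.001, -0.245, 0.97, 0.001]
wrist_force: [4.0, 4.2, -8.0]
finger_gap: 0.0137
```

```bash
python3 st.py
python3 - <<'E'
from h import *
for c in ("wrist",):
    im=shot(c,"w2"); cv2.imwrite("pics/w2b.png",cv2.resize(cv2.convertScaleAbs(im[100:,130:510,::-1],alpha=1.2),None,fx=2,fy=2))
E
```

```text
7.875 [0.5844 0.0341 0.129 ] yaw 208.37 F [ 4.   4.2 -8. ] T [ 0.99 -0.8   0.  ] 0.0137
```

View pics/w2b.png

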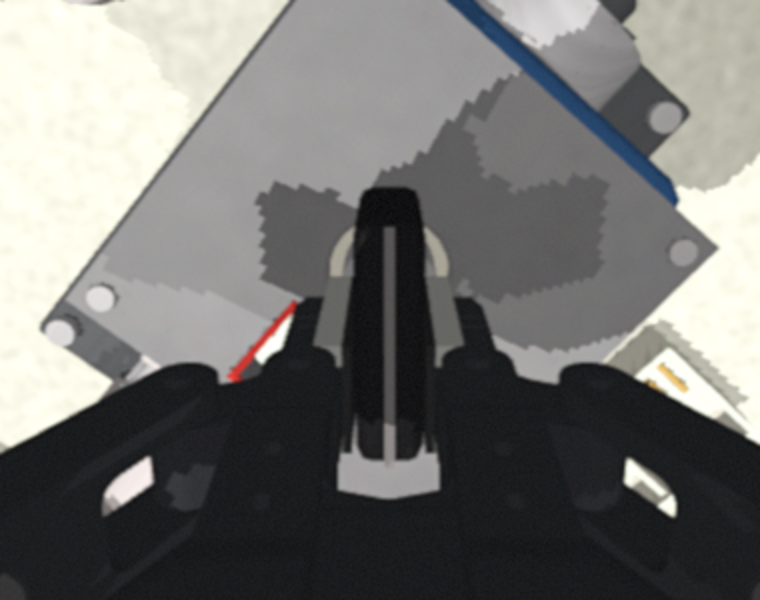

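The drum has turned; the window at (265,340) is partly hidden by a finger. Lowering gently to feel for the slot.

Call:
{"method": "play_rows", "body": {"moves": [{"claw": 1.2, "delta_pos": [0, 0, 0.1], "twist": 0}, {"claw": 1.2, "delta_pos": [0, 0, 0.2], "twist": 0}, {"claw": 1.2, "delta_pos": [0, 0, 0.2], "twist": 0}]}}

```text
clock: 8.3
tcp_pos: [0.5844, 0.0341, 0.1271]
orientation: [0.001, -0.245, 0.969, 0.001]
wrist_force: [3.6, 4.1, -8.1]
finger_gap: 0.0139
```

```bash
python3 st.py
```

```text
8.3 [0.5844 0.0341 0.1271] yaw 208.38 F [ 3.6  4.1 -8.1] T [ 0.96 -0.7  -0.01] 0.0139
```

Call:
{"method": "play_rows", "body": {"moves": [{"claw": 1.2, "delta_pos": [0, 0, 0.05], "twist": 0}, {"claw": 1.2, "delta_pos": [0, 0, 0.1], "twist": 0}, {"claw": 1.2, "delta_pos": [0, 0, 0.1], "twist": 0}]}}

```text
clock: 8.68
tcp_pos: [0.5844, 0.0341, 0.1262]
orientation: [0.001, -0.245, 0.969, 0.001]
wrist_force: [2.5, 5.0, -7.9]
finger_gap: 0.0138
```

```bash
python3 st.py
```

```text
8.675 [0.5844 0.0341 0.1262] yaw 208.38 F [ 2.5  5.  -7.9] T [ 0.97 -0.7   0.03] 0.0138
```

Still hanging freely below the key-top height, so it seems to be entering the slot. Continuing.

Call:
{"method": "play_rows", "body": {"moves": [{"claw": 1.2, "delta_pos": [0, 0, 0.05], "twist": 0}, {"claw": 1.2, "delta_pos": [0, 0, 0.1], "twist": 0}, {"claw": 1.2, "delta_pos": [0, 0, 0.15], "twist": 0}, {"claw": 1.2, "delta_pos": [0, 0, 0.15], "twist": 0}]}}

```text
clock: 9.18
tcp_pos: [0.5844, 0.0341, 0.1248]
orientation: [0.001, -0.245, 0.969, 0.001]
wrist_force: [2.6, 4.8, -7.0]
finger_gap: 0.0133
```

```bash
python3 st.py
```

```text
9.175 [0.5844 0.0341 0.1248] yaw 208.37 F [ 2.6  4.8 -7. ] T [ 1.04 -0.7   0.09] 0.0133
```

Call:
{"method": "play_rows", "body": {"moves": [{"claw": 1.2, "delta_pos": [0, 0, 0.06], "twist": 0}, {"claw": 1.2, "delta_pos": [0, 0, 0.12], "twist": 0}, {"claw": 1.2, "delta_pos": [0, 0, 0.12], "twist": 0}, {"claw": 1.2, "delta_pos": [0, 0, 0.12], "twist": 0}]}}

```text
clock: 9.68
tcp_pos: [0.5844, 0.0341, 0.1238]
orientation: [0.001, -0.245, 0.969, 0.0]
wrist_force: [2.3, 4.1, -5.1]
finger_gap: 0.0138
```

```bash
python3 st.py
```

```text
9.675 [0.5844 0.0341 0.1238] yaw 208.38 F [ 2.3  4.1 -5.1] T [ 1.03 -0.53  0.01] 0.0138
```

The lifting force is falling at the starting height, so the drum is resting. I'll loosen, let it settle, open, and retreat to look.

Call:
{"method": "play_rows", "body": {"moves": [{"claw": 1.6, "delta_pos": [0, 0, 0], "twist": 0}, {"claw": 1.8, "delta_pos": [0, 0, 0], "twist": 0}, {"claw": 3, "delta_pos": [0, 0, 0], "twist": 0}, {"claw": 4, "delta_pos": [0, 0, 0], "twist": 0}, {"claw": 4, "delta_pos": [0, 0, -2], "twist": 0}, {"claw": 4, "delta_pos": [0, 0, -6], "twist": 0}, {"claw": 4, "delta_pos": [-1, 0, -10], "twist": 9}, {"claw": 4, "delta_pos": [-1, 0, -12], "twist": 19}, {"claw": 4, "delta_pos": [-1, 0, -12], "twist": 28}, {"claw": 4, "delta_pos": [-1, 0, -12], "twist": 36}, {"claw": 4, "delta_pos": [-1, 0, -12], "twist": 40}, {"claw": 4, "delta_pos": [-1, 0, -12], "twist": 40}]}}

```text
clock: 11.18
tcp_pos: [0.5923, 0.0379, 0.2431]
orientation: [0.0, 0.101, 0.995, -0.0]
wrist_force: [0.7, -0.3, -0.3]
finger_gap: 0.0402
```

```bash
python3 st.py
python3 - <<'E'
from h import *
im=shot("wrist","w3"); w=proj("wrist",[.6144,.0204,.113]); k=proj("wrist",[.5792,.028,.15]); print(w,k)
np.save("i.npy",np.array(imaging.camera_info("wrist"),dtype=object),allow_pickle=True)
u,v=int(k[0])-95,int(k[1])-75; u=max(u,0);v=max(v,0); print(u,v)
cv2.imwrite("pics/w3c.png",cv2.resize(im[v:v+150,u:u+190,::-1],None,fx=4,fy=4,interpolation=cv2.INTER_CUBIC))
E
```

```text
11.175 [0.5923 0.0379 0.2431] yaw 168.37 F [ 0.7 -0.3 -0.3] T [-0.03  0.05 -0.  ] 0.0402
(np.float64(308.40325013606287), np.float64(219.29425104217972)) (np.float64(305.9868667812486), np.float64(188.840177074686))
210 113
```

View pics/w3c.png

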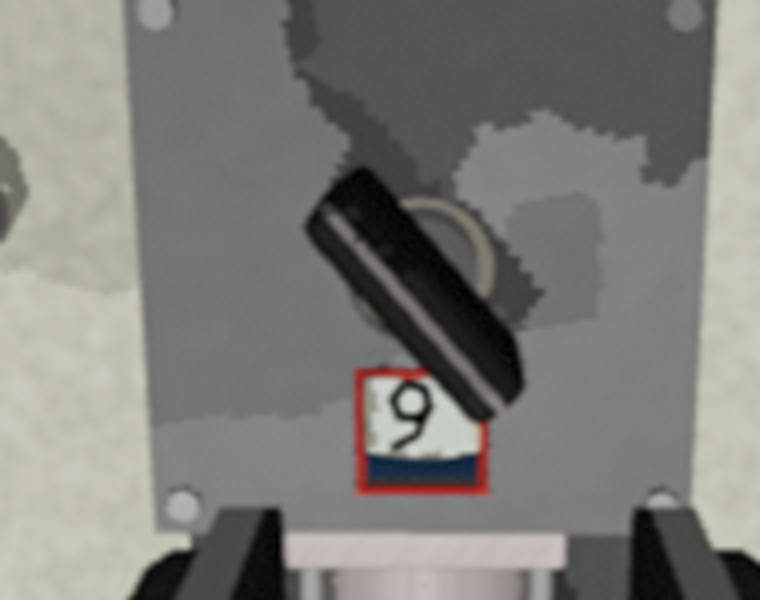

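The 6 shows in the window around (410,415), upside down because this view is from the back. Checking angle and height numerically.

Run:
```python
from h import *
r=lambda x,y,z:ray("wrist",210+x/4,113+y/4,z)
S=[r(x,y,.114) for x,y in((155,13),(686,12),(184,505),(662,500))]; C=np.mean(S,0); d=S[2]-S[0]; e=S[3]-S[1]
yaw=np.degrees(np.arctan2(*(d+e)[[1,0]])); print(C,yaw)
for z in(.150,.154):
    a=r(325,210,z);b=r(500,410,z);d=b-a; print((a+b)/2-C,np.hypot(*d[:2]),np.degrees(np.arctan2(d[1],d[0]))-yaw)
for z in(.102,.106):
    p=(r(411,415,z)-C)[:2]; print(np.hypot(*p),np.degrees(np.arctan2(p[1],p[0]))-yaw)
w=r(422,432,.113)-C;print(w)
```

```text
[0.58147251 0.03372657 0.114     ] -11.734327230692118
[ 0.00046863 -0.00058234  0.036     ] 0.04973761238254133 40.24211053703091
[-0.00044528 -0.00026152  0.04      ] 0.048895175160327584 40.2421105370309
0.036289578744875726 -4.604036827717843
0.034983533208048874 -4.5447724197002675
[ 0.03572138 -0.00756174 -0.001     ]
```

```bash
python3 -c "
from h import *
print(env.hand_in()); print(get_state()['clock'])"
```

```text
the job is handed in; nothing more can be done
None
the job is handed in; nothing more can be done
```

The drum now stands at 6 and looks fully home, and I handed the job in at about 11 s. `hand_in` reports no verdict.

**What I did:** I gripped the knob at 20 N and lifted it about 5.4 mm. The drum had been home at 3. I then turned it 135° anticlockwise, lowered it in small steps and let go. No to-and-fro searching was needed: the first slot position, about 4° before centre, was right.

**Last checks:**
- **Position:** The wrist picture shows 6 in the window. It sits about 4.6° before centre, roughly 3 mm off against the 9 mm limit.
- **Home:** While lowering, the pull stayed at 8 N to well below the key-top height. It fell only within about 1 mm of the starting height, which points to the drum being seated. The picture's height check agreed but only weakly, and I did not test the seating by feel after letting go.
- **Clear of everything:** The gripper is about 9 cm above the knob and the wrist force is near zero. The path stayed clear of the other things on the bench, but I did not re-measure them afterwards.

**Disagreements:**
- **Axis position:** The first camera estimate of the drum axis was off by about 4–6 mm, mostly sideways, compared with what the arm felt and the last picture. This caused a brief side force of about 10 N on the knob while the drum was clear of the key, which I relieved by recentring.
- **Spotter:** The networks' boxes for the window and knob were unreliable, so I measured from the pictures instead.

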